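# Slide the blue parts tray onto the orange rails

### The arm

A 6-joint arm with a two-finger parallel gripper is mounted at the origin on the work surface. World frame = base frame: x ahead of the robot, y to its left, z up, the work surface at z = 0. Lengths are in mm, angles in rad, forces in N, time in s.
With the tool pointing down it reaches from about 250 to 775 mm from the base axis. Payload 4 kg.
Tool frame: the origin (TCP) lies on the centre line of the jaws, within the pads' length; the fingertips stand 17 mm ahead of it and the grasp point (between the pads) lies 2 mm behind it; z points along the fingers, y is the line along which they close (so a half turn about z gives the same grasp; the last joint's range is limited). The gripper opens to 94 mm and grips with 3 to 60 N. Pads are 16 mm wide; open, the fingers measure 119 mm over their backs; the gripper's body (75 mm by 177 mm) begins 78 mm behind the grasp point.
Start: joints at [-0.103, 0.087, 1.371, -0, 1.684, -0.103], TCP at [550.02, -0.007, 193.606] pointing down, gripper open.
Joint ranges: [-3.1, 3.1], [-0.76, 2.03], [0.27, 2.55], [-1.08, 4.22], [0.17, 2.65], [-2.57, 2.57]. Speed limits (rad/s): [2.79, 2.79, 3.14, 3.14, 3.14, 3.14].

### API

Orientations are given as a rotation vector (axis times angle).
In Python, from bench import status, viewer, hand_in, find_in, outline_of gives the robot as it stands. The module is installed in compiled form; this text tells all that it offers.
- The arm moves only by the shell command python3 -m crank 'ROWS' [OPENING] [FORCE]. ROWS is JSON, a list of rows, each a list of 2 entries, a list of its own where there are three numbers: the shift along the world's x, y, z normalised to -1 to 1, where 1 is 0.02 m, then the turn, a rotation vector about the world's x, y, z normalised to -1 to 1, where 1 is 5 degrees. A call has 1 to 20 rows; each row shifts and turns the commanded pose from where the row before left it; what a row does not reach is not made up. A row lasts 1/10 s, in which the tool goes at most 50 mm and 8.59 degrees, less where a joint would pass 70% of its speed; a pose out of reach is approached as far as the arm can. A call with a number of a shift or a turn outside -1 to 1 is refused whole. A call with a gripper value outside its range is refused whole. OPENING is the closure, from -1 (fully open) to 1 (shut), set as the call begins (- or left out, the last holds). The fingers move at their own pace and stop on an object; FORCE is the grip in N (left out, the last holds). Time passes only in rows, so rows that do not move let the fingers close. It gives the time, the measured TCP pose, the force, the opening and the grip force at its end, in the units of the state.
- status.observe(): the state, without advancing time (a new reading comes with each control period).
- viewer.get_image(name): name is "scene" or "side" or "wrist"; returns the picture (480x640x3 uint8, blue, green, red); there is no depth.
- viewer.get_calibration(name): a dict with "fx", "fy", "cx", "cy" (pixels), "origin" and "attitude" of the camera in the world; the wrist camera has in their place "tool_from_camera" (4x4, takes a point from camera to tool coordinates, whose origin is the TCP and whose axes are the flange's). Camera axes: x right, y up, looking along -z (the intrinsics and any distortion apply to the point x, -y, -z); pixel columns grow to the right and rows downward; lengths in mm; the calibration is good to about 2 mm. A picture is of the moment at which its call begins: read the wrist's pose just before it. get_calibration takes no time and is no camera call.
- hand_in(): hands the job in; it is judged then, once.
Trained networks look in the newest picture that a camera, given by its name, has taken for a name from the list of things; names that differ only in an ending like _2 or _b are one class to them, and where a whole thing is asked for, a point or a joint stands for the part that bears it (a point fixed in the world has none). Each returns a list of dicts, best first, with "score" (0 to 1); they miss things now and then, are a little off and sometimes report something else, mostly with a low value. They report only what shows in the picture. A call takes as long as a camera call.
- find_in(query, camera): "position" ([column, row] in pixels, amid what is visible of it).
- outline_of(query, camera): "pixels" (480x640 bool, what is visible of it) and "position" ([column, row] in pixels, amid what is visible of it).
The state is a dict: "t": time; "q": joint angles; "joint_velocities": joint speeds; "effort": joint torques, N m; "eef_pos": TCP position; "tcp_rot": TCP orientation; "ft_force": force on the tool from outside, world axes, zero at the start; "ft_torque": the same for the moment, N m; "width": finger opening in mm; "gripper_force": force on a finger pad.
Only numpy, scipy, OpenCV 4.12 (cv2) and the standard library are available. Lean on these libraries where they do the work, as an engineer would, in place of code of your own. Each camera call takes 0.05 s, during which the arm holds its last target. There are 200 camera calls.

### The job

At the repair table, put the blue parts tray away in the aluminium rack: take it by its black upright tab and slide it onto the orange pair of rails (not the grey pair above or below), far end first, until it is fully home against the orange bar at the back. Let go of it lying flat on the orange rails. Do not force the orange rails up or down, and do not knock over or shift the red and white spray can.

Things in the scene. Friction and masses are not known exactly. Their poses are not given: they have to be found in the camera images.
- tray: The loose blue tray, about 0.2 kg, flat on the table: a stiff sheet 150 mm wide (x), 210 mm long (y), floor 4 mm thick, rim 12 mm high, low ribs. Origin: on its underside, right below its black upright tab; z up. The tab is 60 mm wide along x, 10 mm thick along y, top 46 mm above the underside: pinch its thickness from above. Far edge at y = -205 mm, near edge at +5 mm.
- orange_rails (a point): Orange rail pair in the rack, clamped by friction (slips at 60 N) at a height that varies, 85 to 135 mm over the table. Point: midway between the rails, level with their tops, mid-depth; z up, +y out of the open mouth, along the rails. Gap between rails 110 mm. Rails reach y = +90 mm, then ramp down to +112. Back bar: face at y = -70 mm, 18 mm high; tray home has its tab at y = +135 mm.
- rack: The fixed open aluminium rack holding the orange rails; origin: centre of its underside, right below the orange point, same axes. Posts 215 mm high, at y = -71 to +71 mm, inner clear width 178 mm along x. Grey fixed rail pairs, tops 35 and 190 mm above the table, 6 mm thick, reach y = +80 mm: not for this tray.
- can: Bystander: a loose upright spray can, white with a broad red band, 54 mm across, 160 mm high, origin at the centre of its underside.

How it is judged (in metres and radians):
At the end, for the whole second after the job is handed in: The blue tray lies at rest on the orange rails, tab outwards: its underside within 6 mm of the rail tops, tilted under 4 degrees, in line with the rails within 10 degrees, centred within 17 mm, and within 15 mm of fully home against the back bar (y of tray in the frame of orange_rails between 0.12 and 0.15 m and x of tray in the frame of orange_rails between -0.017 and 0.017 m and z of tray in the frame of orange_rails between -0.006 and 0.006 m and angle between the y axis of tray and the y axis of orange_rails, either way round below 0.175 rad and angle between tray's own z axis and vertical below 0.07 rad and linear speed of tray below 0.02 m/s and angular speed of tray below 0.1 rad/s); the robot touches nothing.
It fails at once if the orange rails are forced more than 10 mm up or down (distance of orange_rails from where it was at the start of the episode above 0.01 m).
It fails at once if the spray can is shifted more than 30 mm or knocked over (distance of can from where it was at the start of the episode above 0.03 m or angle between can's own z axis and vertical above 0.5 rad).
It also fails if it takes over 38 s, if anything falls off the work surface, if the arm or the gripper's body presses on something with over 40 N, if the wrist force passes 120 N, or if a joint passes its speed limit or range.

## Working session

There is one attempt and no reset: what is moved stays moved. The work goes in short steps, Python scripts to look and compute and a shell command to move; the robot and the scene stay as the last step left them, time stands still between calls to the robot, and variables do not carry over. Pictures are saved under pics/ and viewed, at most 12 in all, crops included, and the job is handed in when it is done.

```bash
mkdir -p pics; cat > h.py <<'E'
import numpy as np, cv2
from bench import status, viewer, hand_in, find_in, outline_of
E
python3 - <<'E'
from h import *
ims=[]
for n in("scene","side"):
    im=viewer.get_image(n); c=viewer.get_calibration(n); print(n,c)
    for q in("tray","orange_rails","rack","can"):
        r=find_in(q,n); print(q,[(np.round(d['position']).tolist(),round(d['score'],2)) for d in r[:3]])
    cv2.imwrite(f"pics/{n}0.png",im)
print(viewer.get_calibration("wrist"));print(status.observe())
E
```

```text
scene {'fx': 528.3024408316647, 'fy': 528.3024408316647, 'cx': 317.4932302047062, 'cy': 233.9326273628468, 'origin': array([1480.90787062,  187.40515213,  698.34088453]), 'attitude': array([0.69364939, 0.89812489, 1.63320859])}
tray [([417.0, 268.0], 0.9), ([226.0, 237.0], 0.39)]
orange_rails [([228.0, 234.0], 0.62)]
rack [([225.0, 218.0], 0.83), ([417.0, 268.0], 0.63)]
can [([154.0, 206.0], 0.64), ([224.0, 235.0], 0.34)]
side {'fx': 451.1551600920825, 'fy': 451.1551600920825, 'cx': 320.35843019298227, 'cy': 239.92962847455738, 'origin': array([ 495.02386085, -734.68420908,  706.74130426]), 'attitude': array([ 0.81860798, -0.03545867, -0.05604687])}
tray [([306.0, 201.0], 0.76)]
orange_rails [([355.0, 332.0], 0.87)]
rack [([351.0, 293.0], 0.95)]
can [([323.0, 413.0], 0.95)]
{'fx': 335.30004640574293, 'fy': 335.30004640574293, 'cx': 320.6657566623892, 'cy': 236.3177704668838, 'tool_from_camera': array([[-1.30032093e-04,  9.72749522e-01,  2.31858472e-01,
         6.80037240e+01],
       [ 9.99999677e-01,  3.10260435e-04, -7.40855563e-04,
        -1.11648101e+00],
       [-7.92603405e-04,  2.31858301e-01, -9.72749248e-01,
        -1.91450676e+02],
       [ 0.00000000e+00,  0.00000000e+00,  0.00000000e+00,
         1.00000000e+00]])}
{'t': 0.5, 'q': array([-1.03074640e-01,  8.71825198e-02,  1.37075127e+00, -2.77016701e-05,
        1.68356824e+00, -1.03082291e-01]), 'joint_velocities': array([-0.0006744 ,  0.00040927,  0.00124813, -0.00080187, -0.00039949,
        0.00027408]), 'effort': array([-5.73313882e-04, -3.39621162e+01, -3.02268755e+01,  7.18230125e-02,
        2.43552489e-02, -2.30566781e-05]), 'eef_pos': array([ 5.50008545e+02, -1.58759292e-03,  1.93589396e+02]), 'tcp_rot': array([2.22137443e+00, 2.22138449e+00, 5.62087414e-05]), 'ft_force': array([0.20266922, 0.14254088, 0.33873009]), 'ft_torque': array([-0.00450739,  0.07054865,  0.06498814]), 'gripper_force': 0.0, 'width': 94.34684447130799}
```

View pics/scene0.png

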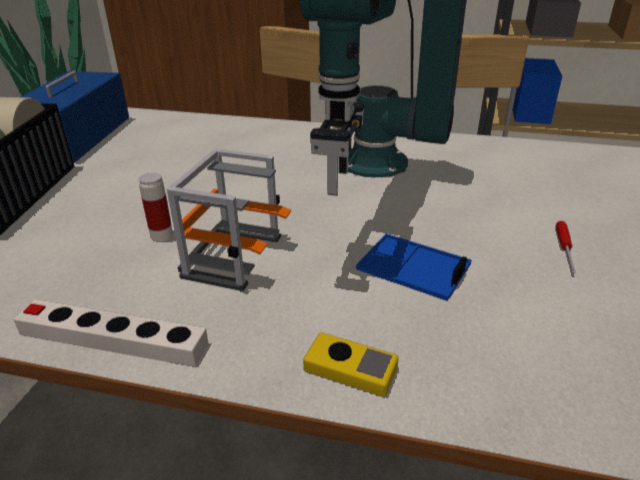

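View pics/side0.png

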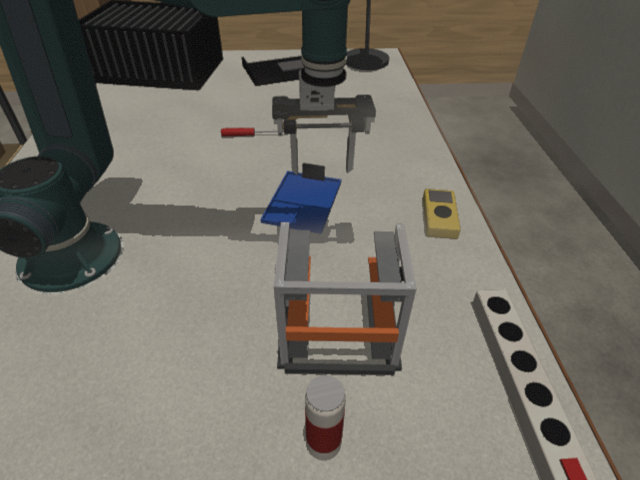

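The scene view shows the tray at about (415,267) with its tab at (460,270). The rack is at about (225,220) with its mouth facing right (+y), and the can is at (155,208) behind it. In the side view the back bar is at row ~334 and the rail ends are near (308,258) and (372,258).

```bash
cat >> h.py <<'E'
from scipy.spatial.transform import Rotation as R
def cam(n):
    c=viewer.get_calibration(n)
    if n=="wrist":
        s=status.observe(); T=np.eye(4);T[:3,:3]=R.from_rotvec(s['tcp_rot']).as_matrix();T[:3,3]=s['eef_pos']
        M=T@c['tool_from_camera']; return c,M[:3,:3],M[:3,3]
    return c,R.from_rotvec(c['attitude']).as_matrix(),np.array(c['origin'])
def ray(C,p):
    c,A,o=C; p=np.atleast_2d(np.asarray(p,float))
    d=np.c_[(p[:,0]-c['cx'])/c['fx'],-(p[:,1]-c['cy'])/c['fy'],-np.ones(len(p))]@A.T
    return o,d
def onz(C,p,z):
    o,d=ray(C,p); return o+d*((z-o[2])/d[:,2])[:,None]
def proj(C,P):
    c,A,o=C; q=(np.atleast_2d(P)-o)@A; return np.c_[c['cx']+c['fx']*q[:,0]/-q[:,2], c['cy']-c['fy']*q[:,1]/-q[:,2]]
E
python3 - <<'E'
from h import *
a=cv2.imread("pics/scene0.png");b=cv2.imread("pics/side0.png")
A=cv2.resize(a[145:295,165:300],None,fx=3,fy=3,interpolation=cv2.INTER_CUBIC)
B=cv2.resize(b[220:380,270:420],None,fx=2.6,fy=2.6,interpolation=cv2.INTER_CUBIC)
o=np.zeros((600,800,3),np.uint8);o[:A.shape[0],:A.shape[1]]=A;o[:B.shape[0],410:410+B.shape[1]]=B
cv2.imwrite("pics/zoom.png",o)
C=cam("scene")
hsv=cv2.cvtColor(a,cv2.COLOR_BGR2HSV)
m=cv2.inRange(hsv,(100,120,40),(125,255,255));m[:,:340]=0;m[:220]=0;m[310:]=0;m[:,490:]=0
n,l,st,_=cv2.connectedComponentsWithStats(m);k=1+np.argmax(st[1:,4]);ys,xs=np.where(l==k)
P=onz(C,np.c_[xs,ys],8)[:,:2].astype(np.float32)
r=cv2.minAreaRect(P);print("tray",r,cv2.boxPoints(r).round())
print("tab base-ish",onz(C,[[459,270]],28))
D=cam("side")
print("can top", onz(D,[325,393],160), "bottom sc",onz(C,[160,238],0))
E
```

```text
tray ((514.109619140625, 164.24595642089844), (213.87623596191406, 163.31568908691406), 71.79023742675781) [[403.  88.]
 [558.  37.]
 [625. 240.]
 [470. 291.]]
tab base-ish [[543.54680687 260.69046167  28.        ]]
can top [[ 525.13933882 -442.84938574  160.        ]] bottom sc [[ 532.25852707 -441.51695087    0.        ]]
```

View pics/zoom.png

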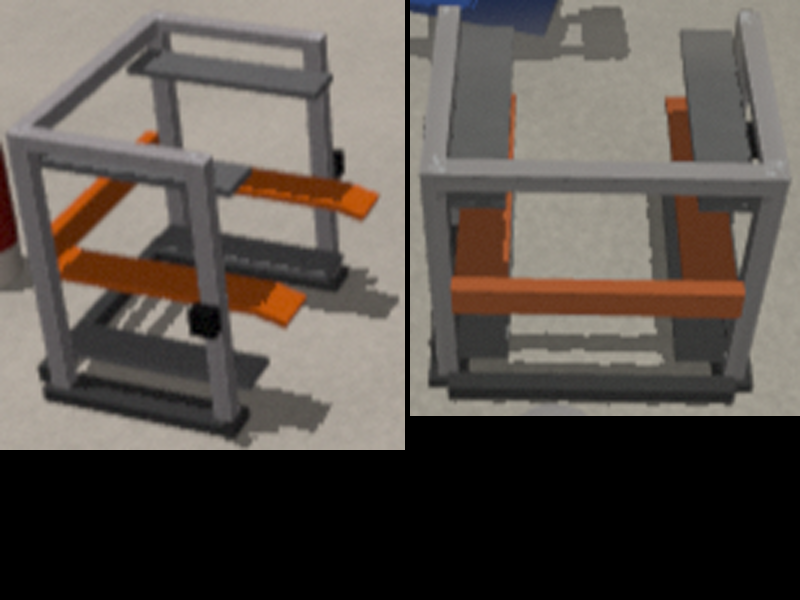

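```bash
cat > fit.py <<'E'
from h import *
from scipy.optimize import least_squares
C=cam("scene");D=cam("side")
sc=lambda u,v:(165+u/3,145+v/3); sd=lambda u,v:(270+(u-410)/2.6,220+v/2.6)
# (cam, pix, fn(w,h,d)->local)
L=[(D,sd(421,178),lambda w,h,d:(-89-w,-71,215)),(D,sd(788,182),lambda w,h,d:(89+w,-71,215)),
(C,sc(9,134),lambda w,h,d:(89+w,-71,215)),(C,sc(211,160),lambda w,h,d:(89+w,71,215)),(C,sc(327,36),lambda w,h,d:(-89-w,71,215)),
(C,sc(286,287),lambda w,h,d:(55,90,h)),(C,sc(345,207),lambda w,h,d:(-55,90,h)),
(C,sc(306,297),lambda w,h,d:(55,112,h-d)),(C,sc(362,217),lambda w,h,d:(-55,112,h-d)),
(D,sd(667,97),lambda w,h,d:(55,112,h-d)),(D,sd(517,96),lambda w,h,d:(-55,112,h-d))]
def f(p):
    x,y,a,w,h,d=p;r=[]
    for cm,px,fn in L:
        u,v,z=fn(w,h,d); r+=list(proj(cm,[x+u*np.cos(a)-v*np.sin(a),y+u*np.sin(a)+v*np.cos(a),z])[0]-px)
    return r
s=least_squares(f,[530,-250,0,12,110,8],loss='soft_l1');print(s.x.round(3));print(np.reshape(s.fun,(-1,2)).round(1))
# tray yaw along: 
E
python3 fit.py
```

```text
[ 5.67135e+02 -2.38823e+02 -6.80000e-02  1.20220e+01  9.69970e+01
  5.20800e+00]
[[ 0.3 -2.7]
 [-0.4 -2.8]
 [-0.6 -0.1]
 [-1.5  1.2]
 [-0.7 -0.6]
 [-3.1 -0.2]
 [-3.4  0.4]
 [ 0.3  0.3]
 [ 0.3  0.5]
 [-1.8 -0.4]
 [-1.3 -0.6]]
```

Rack fit: centre (567,-239), yaw -0.068, rail tops about 97 mm, within the given 85–135. Tray: tab about (545,261), yaw -0.318. Moving over the tab now.

```bash
python3 -m crank '[[[-0.02,0.87,0],[0,0,0.957]],[[-0.02,0.87,0],[0,0,0.957]],[[-0.02,0.87,0],[0,0,0.957]],[[-0.02,0.87,0],[0,0,0.957]],[[-0.02,0.87,0],[0,0,0.957]],[[-0.02,0.87,0],[0,0,0.957]],[[-0.02,0.87,0],[0,0,0.957]],[[-0.02,0.87,0],[0,0,0.957]],[[-0.02,0.87,0],[0,0,0.957]],[[-0.02,0.87,0],[0,0,0.957]],[[-0.02,0.87,0],[0,0,0.957]],[[-0.02,0.87,0],[0,0,0.957]],[[-0.02,0.87,0],[0,0,0.957]],[[-0.02,0.87,0],[0,0,0.957]],[[-0.02,0.87,0],[0,0,0.957]],[[0,0,0],[0,0,0]],[[0,0,0],[0,0,0]]]' -1
python3 - <<'E'
from h import *
C=cam("wrist");im=viewer.get_image("wrist");cv2.imwrite("pics/w1.png",im)
m=cv2.inRange(cv2.cvtColor(im,cv2.COLOR_BGR2HSV),(100,120,40),(125,255,255))
n,l,st,_=cv2.connectedComponentsWithStats(m);k=1+np.argmax(st[1:,4]);ys,xs=np.where(l==k)
P=onz(C,np.c_[xs,ys],10)[:,:2].astype(np.float32);r=cv2.minAreaRect(P);print(r,cv2.boxPoints(r).round())
print("expected tab top ends",proj(C,[[545-28.5,261+9.4,46],[545+28.5,261-9.4,46]]))
E
```

```text
t: 2.2
eef_pos: [544.0, 260.8, 193.5]
tcp_rot: [-0.499, -3.102, 0.001]
ft_force: [0.7, -0.2, 1.0]
width: 93.9
gripper_force: 0.0
((514.6113891601562, 166.67308044433594), (210.22183227539062, 148.6147918701172), 71.71017456054688) [[411.  90.]
 [552.  44.]
 [618. 243.]
 [477. 290.]]
expected tab top ends [[320.45309817 195.98164509]
 [320.50763746 253.07403717]]
```

View pics/w1.png

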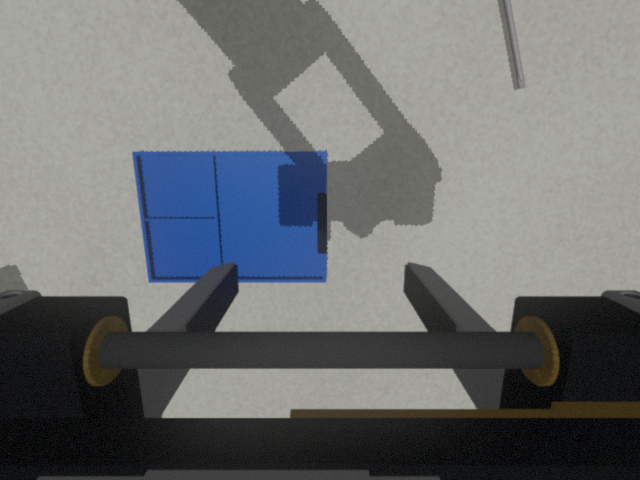

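The tab is at columns 317–326, rows 193–253, within a few mm of the prediction. Refined tab position is (546,262). Descending and gripping.

```bash
python3 -m crank '[[[0.02,0.01,-0.95],[0,0,0]],[[0.02,0.01,-0.95],[0,0,0]],[[0.02,0.01,-0.95],[0,0,0]],[[0.02,0.01,-0.95],[0,0,0]],[[0.02,0.01,-0.95],[0,0,0]],[[0,0,-0.95],[0,0,0]],[[0,0,-0.95],[0,0,0]],[[0,0,-0.95],[0,0,0]],[[0,0,-0.45],[0,0,0]],[[0,0,0],[0,0,0]],[[0,0,0],[0,0,0]]]' -1
python3 -m crank '[[[0,0,0],[0,0,0]],[[0,0,0],[0,0,0]],[[0,0,0],[0,0,0]],[[0,0,0],[0,0,0]],[[0,0,0],[0,0,0]],[[0,0,0],[0,0,0]],[[0,0,0],[0,0,0]],[[0,0,0],[0,0,0]],[[0,0,0],[0,0,0]],[[0,0,0],[0,0,0]]]' 1 45
```

```text
t: 3.35
eef_pos: [546.6, 261.7, 33.4]
tcp_rot: [0.499, 3.101, 0.001]
ft_force: [-0.2, 0.5, 0.8]
width: 93.7
gripper_force: 0.0
t: 4.35
eef_pos: [546.0, 262.0, 32.5]
tcp_rot: [-0.498, -3.102, -0.0]
ft_force: [-0.1, -0.0, -0.1]
width: 17.3
gripper_force: 0.0
```

```bash
python3 -m crank '[[[0,0,0],[0,0,0]],[[0,0,0],[0,0,0]],[[0,0,0],[0,0,0]],[[0,0,0],[0,0,0]]]' 1 45
python3 -m crank '[[[0,0,0.2],[0,0,0]],[[0,0,0.4],[0,0,0]],[[0,0,0.8],[0,0,0]],[[0,0,0.9],[0,0,0]],[[0,0,0.9],[0,0,0]],[[0,0,0.9],[0,0,0]],[[0,0,0.8],[0,0,0]],[[0,0,0.4],[0,0,0]],[[0.2,-0.7,0],[0,0,0.29]],[[0.2,-0.8,0],[0,0,0.29]],[[0.2,-0.8,0],[0,0,0.29]],[[0.25,-0.8,0],[0,0,0.29]],[[0.25,-0.8,0],[0,0,0.29]],[[0.25,-0.8,0],[0,0,0.29]],[[0.25,-0.8,0],[0,0,0.29]],[[0.2,-0.8,0],[0,0,0.29]],[[0.2,-0.8,0],[0,0,0.28]],[[0.2,-0.8,0],[0,0,0.28]],[[0,0,0],[0,0,0]],[[0,0,0],[0,0,0]]]' 1 45
python3 - <<'E'
from h import *
a=viewer.get_image("scene");b=viewer.get_image("side")
np.save("ab.npy",np.array([a,b]))
A=cv2.resize(a[140:300,165:425],None,fx=3,fy=3,interpolation=cv2.INTER_CUBIC)
cv2.imwrite("pics/a1.png",A)
B=cv2.resize(b[140:380,220:460],None,fx=2.5,fy=2.5,interpolation=cv2.INTER_CUBIC)
cv2.imwrite("pics/b1.png",B)
E
```

```text
t: 4.75
eef_pos: [546.0, 261.9, 32.6]
tcp_rot: [-0.498, -3.102, 0.0]
ft_force: [-0.4, -0.8, -0.4]
width: 7.7
gripper_force: 45.0
t: 6.75
eef_pos: [589.9, 104.2, 138.6]
tcp_rot: [-0.107, -3.14, -0.001]
ft_force: [0.0, 0.6, -0.1]
width: 0.5
gripper_force: 0.0
```

View pics/a1.png

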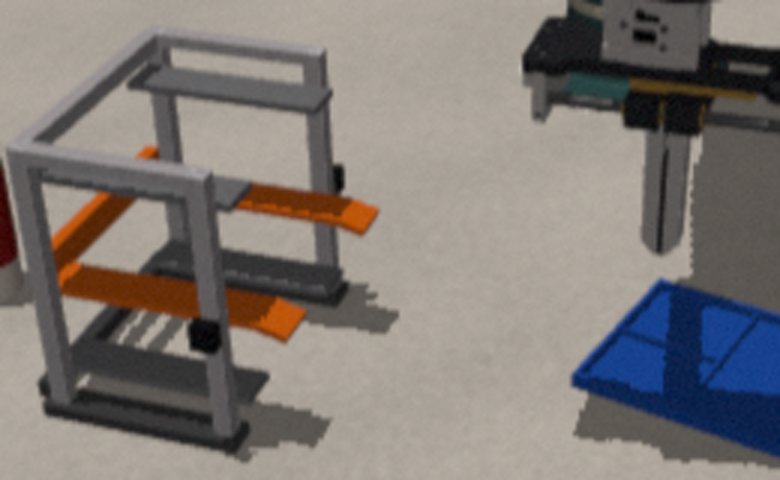

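View pics/b1.png

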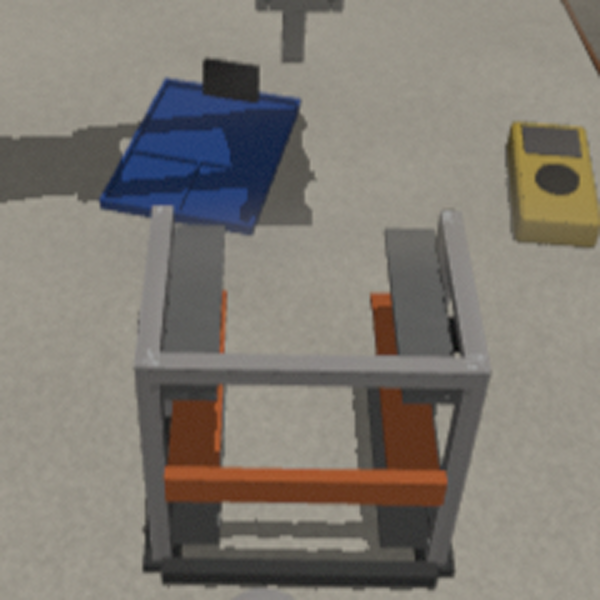

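The pads lost the tab: the gripper is shut and empty. I'll check where the tray lies now.

```bash
python3 -m crank '[[[0,0.5,0.9],[0,0,0]],[[0,0.8,0.9],[0,0,0]],[[0,0.8,0.9],[0,0,0]],[[0,0.8,0],[0,0,0]],[[0,0.8,0],[0,0,0]],[[0,0,0],[0,0,0]],[[0,0,0],[0,0,0]]]' -1
python3 - <<'E'
from h import *
C=cam("wrist");im=viewer.get_image("wrist");b=viewer.get_image("scene")
def rect(C,im,z,x0=0):
    m=cv2.inRange(cv2.cvtColor(im,cv2.COLOR_BGR2HSV),(100,120,40),(125,255,255));
    if x0: m[:,:x0]=0;m[:200]=0;m[:,500:]=0
    n,l,st,_=cv2.connectedComponentsWithStats(m);k=1+np.argmax(st[1:,4]);ys,xs=np.where(l==k)
    r=cv2.minAreaRect(onz(C,np.c_[xs,ys],z)[:,:2].astype(np.float32));print(r,cv2.boxPoints(r).round(1).tolist())
rect(C,im,10);rect(cam("scene"),b,8,330)
o=np.zeros((400,800,3),np.uint8);o[:300,:400]=cv2.resize(im,(400,300));o[:400,400:]=cv2.resize(b[170:370,320:520],(400,400))
cv2.imwrite("pics/c1.png",o)
E
```

```text
t: 7.55
eef_pos: [589.3, 178.2, 190.9]
tcp_rot: [-0.103, -3.137, 0.002]
ft_force: [0.2, -1.1, -0.5]
width: 53.0
gripper_force: 0.0
((511.82183837890625, 165.85360717773438), (209.88394165039062, 149.74412536621094), 72.19551086425781) [[408.3999938964844, 88.80000305175781], [551.0, 43.0], [615.2000122070312, 242.89999389648438], [472.6000061035156, 288.70001220703125]]
((511.2414245605469, 163.45025634765625), (213.23226928710938, 164.72323608398438), 72.1936264038086) [[400.20001220703125, 87.0999984741211], [557.0999755859375, 36.79999923706055], [622.2999877929688, 239.8000030517578], [465.3999938964844, 290.1000061035156]]
```

View pics/c1.png

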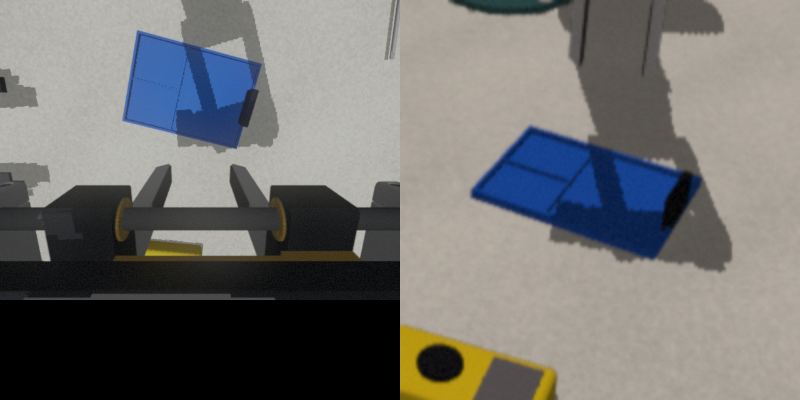

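The tray lies flat, moved only about 3 mm, so it slipped right at the lift. I'll regrip 4 mm lower with 60 N and lift gently.

```bash
python3 -m crank '[[[-0.39,0.69,-0.85],[0,0,-0.463]],[[-0.39,0.69,-0.85],[0,0,-0.463]],[[-0.39,0.69,-0.85],[0,0,-0.463]],[[-0.39,0.69,-0.85],[0,0,-0.463]],[[-0.39,0.69,-0.85],[0,0,-0.463]],[[-0.39,0.69,-0.85],[0,0,-0.463]],[[0,0,0],[0,0,0]],[[0,0,0],[0,0,0]]]' -1
python3 - <<'E'
from h import *
s=status.observe();print(s['eef_pos'],np.degrees(np.arctan2(*R.from_rotvec(s['tcp_rot']).as_matrix()[[1,0],1])))
E
```

```text
t: 8.45
eef_pos: [543.3, 260.0, 90.4]
tcp_rot: [-0.483, -3.104, 0.001]
ft_force: [0.1, 0.2, 0.9]
width: 93.7
gripper_force: 0.0
[543.30237299 259.96182512  90.42239315] 72.31853255238708
```

```bash
python3 -m crank '[[[-0.04,0.05,-0.8],[0,0,0]],[[0,0,-0.8],[0,0,0]],[[0,0,-0.8],[0,0,0]],[[0,0,-0.7],[0,0,0]],[[0,0,0],[0,0,0]],[[0,0,0],[0,0,0]],[[0,0,0],[0,0,0]],[[0,0,0],[0,0,0]],[[0,0,0],[0,0,0]],[[0,0,0],[0,0,0]],[[0,0,0],[0,0,0]],[[0,0,0],[0,0,0]],[[0,0,0],[0,0,0]],[[0,0,0],[0,0,0]],[[0,0,0],[0,0,0]],[[0,0,0],[0,0,0]],[[0,0,0],[0,0,0]],[[0,0,0],[0,0,0]]]' 1 60
python3 -m crank '[[[0,0,0],[0,0,0]],[[0,0,0],[0,0,0]],[[0,0,0],[0,0,0]]]' 1 60
python3 -m crank '[[[0,0,0.1],[0,0,0]],[[0,0,0.1],[0,0,0]],[[0,0,0.1],[0,0,0]],[[0,0,0.1],[0,0,0]],[[0,0,0.1],[0,0,0]],[[0,0,0],[0,0,0]]]' 1 60
```

```text
t: 10.25
eef_pos: [542.4, 261.5, 28.9]
tcp_rot: [0.484, 3.104, -0.001]
ft_force: [-2.1, -3.2, 5.2]
width: 8.7
gripper_force: 60.0
t: 10.55
eef_pos: [542.4, 261.5, 28.8]
tcp_rot: [0.484, 3.104, -0.001]
ft_force: [-2.7, -3.5, 4.3]
width: 8.8
gripper_force: 60.0
t: 11.15
eef_pos: [542.7, 262.1, 38.9]
tcp_rot: [0.483, 3.104, 0.001]
ft_force: [-0.4, 0.1, -1.8]
width: 9.2
gripper_force: 60.2
```

Holding: -1.8 N is about the tray's weight. Lifting and turning gently.

```bash
python3 -m crank '[[[0,0,0.2],[0,0,0]],[[0,0,0.4],[0,0,0]],[[0,0,0.5],[0,0,0]],[[0,0,0.6],[0,0,0]],[[0,0,0.6],[0,0,0]],[[0,0,0.6],[0,0,0]],[[0,0,0.6],[0,0,0]],[[0,0,0.6],[0,0,0]],[[0,0,0.5],[0,0,0]],[[0,0,0.3],[0,0,0]],[[0,0,0],[0,0,0]]]' 1 60
python3 -m crank '[[[0.15,-0.2,0],[0,0,0.15]],[[0.18,-0.4,0],[0,0,0.2]],[[0.18,-0.6,0],[0,0,0.2]],[[0.18,-0.6,0],[0,0,0.2]],[[0.18,-0.6,0],[0,0,0.2]],[[0.18,-0.6,0],[0,0,0.2]],[[0.18,-0.6,0],[0,0,0.2]],[[0.18,-0.6,0],[0,0,0.2]],[[0.18,-0.6,0],[0,0,0.2]],[[0.18,-0.6,0],[0,0,0.2]],[[0.18,-0.6,0],[0,0,0.2]],[[0.18,-0.6,0],[0,0,0.2]],[[0.18,-0.6,0],[0,0,0.2]],[[0.15,-0.6,0],[0,0,0.2]],[[0.1,-0.4,0],[0,0,0.1]],[[0,-0.2,0],[0,0,0]],[[0,0,0],[0,0,0]],[[0,0,0],[0,0,0]]]' 1 60
python3 - <<'E'
from h import *
s=status.observe();print(s['eef_pos'],np.degrees(np.arctan2(*R.from_rotvec(s['tcp_rot']).as_matrix()[[1,0],1])))
C=cam("wrist");w=viewer.get_image("wrist");a=viewer.get_image("scene");b=viewer.get_image("side")
np.savez("f.npz",w=w,a=a,b=b)
o=np.zeros((600,800,3),np.uint8);o[:300,:400]=cv2.resize(w,(400,300));o[:300,400:]=cv2.resize(b[130:340,220:500],(400,300))
o[300:,:]=cv2.resize(a[170:305,165:525],(800,300),interpolation=cv2.INTER_CUBIC)
cv2.imwrite("pics/d1.png",o)
E
```

```text
t: 12.25
eef_pos: [543.0, 262.0, 137.9]
tcp_rot: [0.483, 3.102, 0.002]
ft_force: [0.3, 0.1, -2.3]
width: 9.0
gripper_force: 60.2
t: 14.05
eef_pos: [593.4, 94.1, 136.4]
tcp_rot: [-0.095, -3.14, -0.001]
ft_force: [0.1, 0.7, -1.5]
width: 8.8
gripper_force: 60.2
[593.43812197  94.12800028 136.44572686] 86.54335914623545
```

View pics/d1.png

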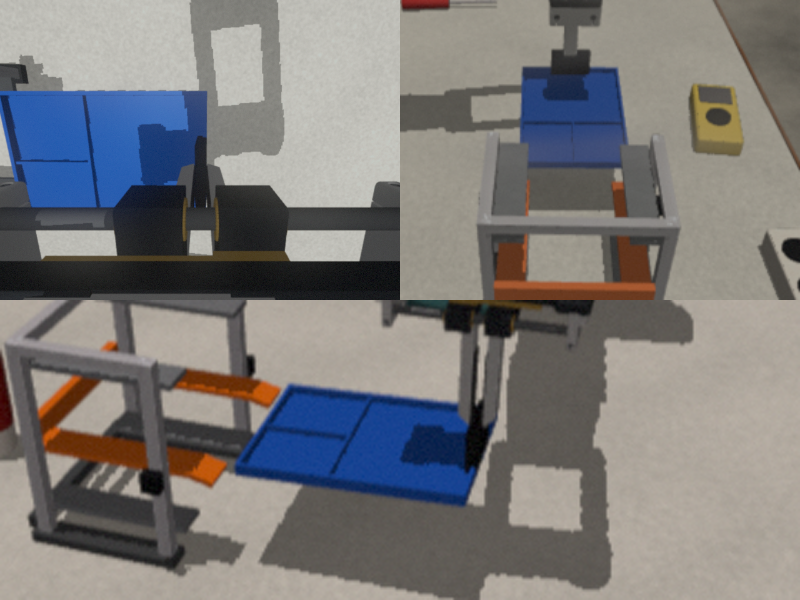

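```bash
cat > tf.py <<'E'
from h import *
from scipy.optimize import least_squares
C=cam("scene");D=cam("side")
S=lambda u,v:(220+(u-400)/1.4286,130+v/1.4286)
T=lambda u,v:(165+u/2.2222,170+(v-300)*.45)
L=[(C,T(236,475),(75,-205,0)),(C,T(467,503),(75,5,0)),(C,T(289,385),(-75,-205,12)),(D,S(521,166),(-75,-205,0)),(D,S(628,166),(75,-205,0)),(D,S(523,68),(-75,5,12)),(D,S(616,68),(75,5,12))]
def f(p):
    return np.ravel([proj(cm,np.array(p[:3])+R.from_euler('ZX',p[3:5]).apply(l))[0]-px for cm,px,l in L])
s=least_squares(f,[593,94,107,-.06,0]);print(s.x.round(3));print(s.fun.reshape(-1,2).round(1))
E
python3 tf.py
```

```text
[ 5.93450e+02  9.52380e+01  1.06854e+02 -5.00000e-02  2.70000e-02]
[[-0.2  0.4]
 [-0.5  2.2]
 [-0.5 -0.6]
 [-1.4  0.4]
 [ 1.1  0.2]
 [-1.5 -1.4]
 [-0.  -1.3]]
```

Held straight, drooping 0.027 rad, and about 3.5 mm off centre. I'll correct that and insert 130 mm about 8 mm above the rails.

```bash
python3 -m crank '[[[-0.17,0,-0.1],[-0.15,0,-0.1]],[[0,0,0],[-0.15,0,0]],[[-0.02,-0.3,0],[0,0,0]],[[-0.04,-0.5,0],[0,0,0]],[[-0.04,-0.6,0],[0,0,0]],[[-0.04,-0.6,0],[0,0,0]],[[-0.04,-0.6,0],[0,0,0]],[[-0.04,-0.6,0],[0,0,0]],[[-0.04,-0.6,0],[0,0,0]],[[-0.04,-0.6,0],[0,0,0]],[[-0.04,-0.6,0],[0,0,0]],[[-0.04,-0.6,0],[0,0,0]],[[-0.04,-0.6,0],[0,0,0]],[[-0.04,-0.5,0],[0,0,0]],[[-0.02,-0.4,0],[0,0,0]],[[0,0,0],[0,0,0]],[[0,0,0],[0,0,0]]]' 1 60
python3 - <<'E'
from h import *
a=viewer.get_image("scene");b=viewer.get_image("side")
o=np.zeros((600,800,3),np.uint8);o[:,:320]=cv2.resize(b[180:380,270:420],(320,427),interpolation=cv2.INTER_CUBIC)[:600] if 0 else 0
B=cv2.resize(b[180:380,270:420],(345,460),interpolation=cv2.INTER_CUBIC);A=cv2.resize(a[150:300,165:315],(450,450),interpolation=cv2.INTER_CUBIC)
o[:460,:345]=B;o[:450,350:]=A;cv2.imwrite("pics/e1.png",o)
E
```

```text
t: 15.9
eef_pos: [580.6, -48.1, 134.6]
tcp_rot: [0.109, 3.139, -0.04]
ft_force: [-0.6, -0.1, -1.2]
width: 8.9
gripper_force: 60.2
```

View pics/e1.png

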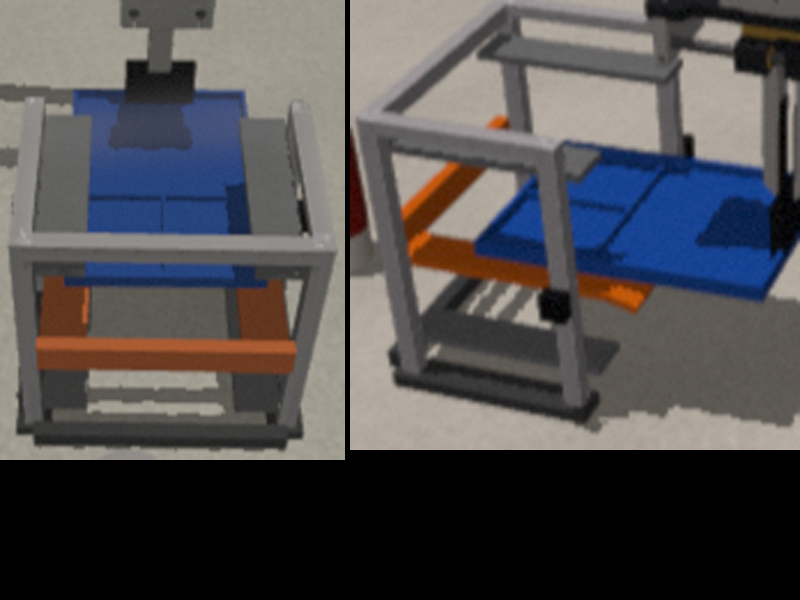

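The tray is in over the orange rails and centred: far edge columns 65–268 against the bar at 38–295. About 56 mm remain. Next I go 44 mm in, then lower watching force.

```bash
python3 -m crank '[[[-0.02,-0.3,0],[0,0,0]],[[-0.03,-0.5,0],[0,0,0]],[[-0.03,-0.5,0],[0,0,0]],[[-0.03,-0.5,0],[0,0,0]],[[-0.03,-0.4,0],[0,0,0]],[[0,0,-0.1],[0,0,0]],[[0,0,-0.1],[0,0,0]],[[0,0,-0.1],[0,0,0]],[[0,0,0],[0,0,0]],[[0,0,0],[0,0,0]]]' 1 60
python3 -m crank '[[[0,0,-0.05],[0,0,0]],[[0,0,0],[0,0,0]]]' 1 60
python3 -m crank '[[[0,0,-0.05],[0,0,0]],[[0,0,0],[0,0,0]]]' 1 60
```

```text
t: 17.0
eef_pos: [577.8, -91.9, 128.9]
tcp_rot: [0.108, 3.139, -0.041]
ft_force: [-0.8, 0.8, -0.6]
width: 8.6
gripper_force: 60.1
t: 17.2
eef_pos: [577.9, -91.5, 128.1]
tcp_rot: [0.108, 3.138, -0.04]
ft_force: [-1.8, 2.7, 2.9]
width: 8.6
gripper_force: 60.0
t: 17.4
eef_pos: [578.1, -91.3, 127.4]
tcp_rot: [0.108, 3.138, -0.039]
ft_force: [-1.5, 4.6, 5.0]
width: 8.5
gripper_force: 60.0
```

```bash
python3 -m crank '[[[-0.01,-0.2,0],[0,0,0]],[[-0.01,-0.2,0],[0,0,0]],[[0,0,0],[0,0,0]]]' 1 60
python3 -m crank '[[[-0.01,-0.15,0],[0,0,0]],[[0,0,0],[0,0,0]]]' 1 60
```

```text
t: 17.7
eef_pos: [578.7, -99.8, 128.0]
tcp_rot: [0.108, 3.135, -0.039]
ft_force: [0.1, 4.3, 6.2]
width: 8.3
gripper_force: 60.0
t: 17.9
eef_pos: [578.7, -102.4, 128.3]
tcp_rot: [0.108, 3.134, -0.039]
ft_force: [0.3, 5.5, 5.4]
width: 9.0
gripper_force: 60.0
```

```bash
python3 -m crank '[[[-0.01,-0.15,0],[0,0,0]],[[0,0,0],[0,0,0]]]' 1 60
python3 -m crank '[[[0,-0.15,0],[0,0,0]],[[0,0,0],[0,0,0]]]' 1 60
python3 - <<'E'
from h import *
a=viewer.get_image("scene");b=viewer.get_image("side")
o=np.zeros((600,800,3),np.uint8)
o[:460,:345]=cv2.resize(b[180:380,270:420],(345,460),interpolation=cv2.INTER_CUBIC);o[:450,350:]=cv2.resize(a[150:300,165:315],(450,450),interpolation=cv2.INTER_CUBIC);cv2.imwrite("pics/g1.png",o)
E
```

```text
t: 18.1
eef_pos: [578.7, -103.5, 128.3]
tcp_rot: [0.106, 3.134, -0.033]
ft_force: [1.1, 9.3, 6.4]
width: 8.9
gripper_force: 60.0
t: 18.3
eef_pos: [579.3, -103.8, 128.4]
tcp_rot: [0.104, 3.133, -0.025]
ft_force: [1.9, 13.9, 5.9]
width: 9.2
gripper_force: 60.0
```

View pics/g1.png

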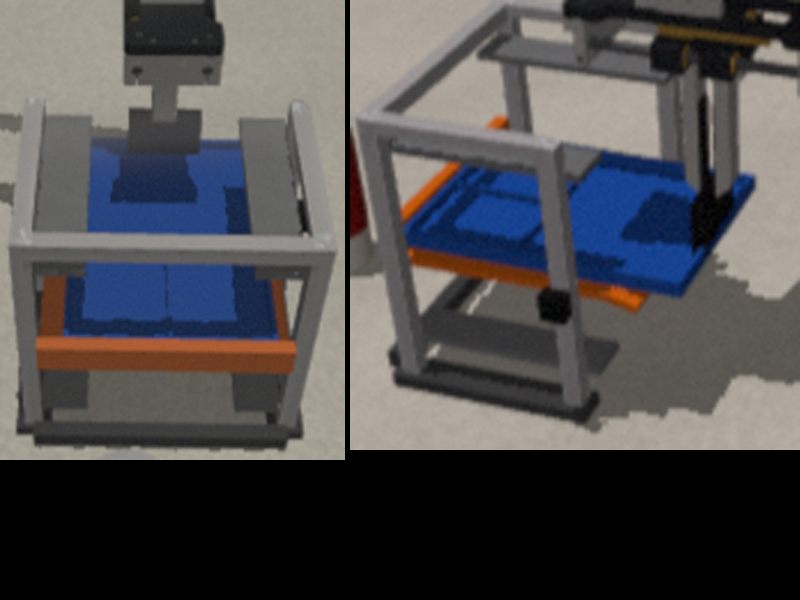

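Home: the tray is against the bar and the push force rises with no further travel. I'll ease the push, open, and rise.

```bash
python3 -m crank '[[[0,0.15,0],[0,0,0]],[[0,0.05,0],[0,0,0]],[[0,0,0],[0,0,0]]]' 1 20
python3 -m crank '[[[0,0,0],[0,0,0]],[[0,0,0],[0,0,0]],[[0,0,0],[0,0,0]],[[0,0,0],[0,0,0]],[[0,0,0],[0,0,0]],[[0,0,0],[0,0,0]],[[0,0,0],[0,0,0]],[[0,0,0],[0,0,0]]]' 0
python3 -m crank '[[[0,0,0.3],[0,0,0]],[[0,0,0.6],[0,0,0]],[[0,0,0.9],[0,0,0]],[[0,0,0.9],[0,0,0]],[[0,0,0.9],[0,0,0]],[[0,0,0.9],[0,0,0]],[[0,0.8,0.9],[0,0,0]],[[0,0.8,0.9],[0,0,0]],[[0,0.8,0],[0,0,0]],[[0,0.8,0],[0,0,0]],[[0,0.8,0],[0,0,0]],[[0,0.8,0],[0,0,0]],[[0,0,0],[0,0,0]],[[0,0,0],[0,0,0]]]'
python3 - <<'E'
from h import *
a=viewer.get_image("scene");b=viewer.get_image("side")
o=np.zeros((600,800,3),np.uint8)
o[:460,:345]=cv2.resize(b[180:380,270:420],(345,460),interpolation=cv2.INTER_CUBIC);o[:450,350:]=cv2.resize(a[150:300,165:315],(450,450),interpolation=cv2.INTER_CUBIC);cv2.imwrite("pics/i1.png",o)
E
```

```text
t: 18.7
eef_pos: [579.4, -103.8, 128.3]
tcp_rot: [0.106, 3.133, -0.038]
ft_force: [1.9, 5.4, 5.3]
width: 9.5
gripper_force: 20.0
t: 19.5
eef_pos: [577.0, -105.2, 126.6]
tcp_rot: [0.109, 3.139, -0.041]
ft_force: [-0.4, -0.2, -0.5]
width: 47.0
gripper_force: 0.0
t: 20.9
eef_pos: [576.8, -8.8, 252.0]
tcp_rot: [-0.107, -3.139, 0.042]
ft_force: [-0.5, -0.1, 0.3]
width: 46.8
gripper_force: 0.0
```

View pics/i1.png

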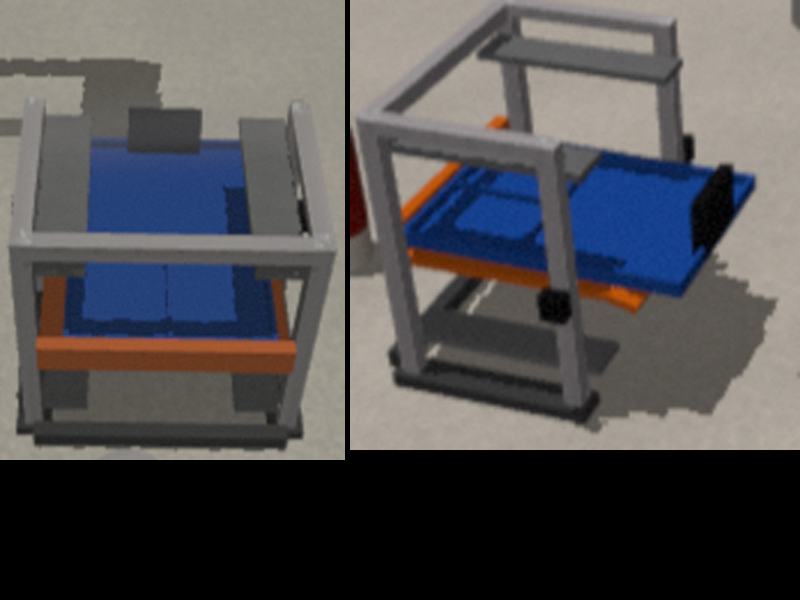

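The tray is resting flat on the orange rails against the bar, centred, with the gripper clear.

```bash
python3 -c "
from bench import hand_in
print(hand_in())"
```

```text
the job is handed in; nothing more can be done
None
```

The job is handed in at about 21 s: in the last pictures the blue tray lies flat and centred on the orange rails, against the back bar, with the gripper clear of it, after a first grip that slipped at the lift and was redone; the hand-in gave no verdict.

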